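# Clamp a rack of vials in the multi-tube mixer

## Task

Get the mixer ready to run: push the rack of vials all the way in against the back stop, then take hold of the crank's grip and wind the hold-down plate down (clockwise) in one go, not letting go of the grip on the way, until its foam holds the vials firmly: about a quarter turn past the point where you first feel it touch the caps. Stop there so that the caps are not crushed, let go of the crank, and leave the other things on the bench where they are.

Things in the scene. Friction and masses are not known exactly. Their poses are not given: they have to be found in the camera images.
- mixer: Multi-tube mixer, fixed to the bench: white base 300 x 250 x 50 mm. Origin: on the bench plane, straight under the crank's screw; x to the machine's back (away from the robot at yaw 0), y to its left, z up. Over it stands a frame: steel columns at x = 0, y = +-65 mm and a white crossbar (40 mm in x, 160 mm in y) from 190 to 206 mm above the bench; an upright screw passes through the crossbar.
- spindle (a point): Point on the screw's axis at the top of the mixer's aluminium platform, 62 mm above the bench; axes like the mixer's. On the platform two side rails (12 mm high, inner faces at y = +-47 mm, x = -125 to 25 mm) guide the rack in x to the back stop, whose face is at x = 55 mm. The screw carries the hold-down plate (90 mm in x, 156 mm in y) with the foam below it, and the crank on top.
- rack: Loose white rack, 110 (x) x 90 (y) x 45 mm, about 0.25 kg with its 20 capped vials, on the platform between the rails, at first drawn out 30 to 50 mm. Origin: centre of its underside; axes like the mixer's. Home: back end on the stop, its origin at the mixer's in x and y. The caps are all at one height, 10 to 18 mm above the rack's top, differing from run to run and not told.
- rack_handle (a point): Middle of the rack's handle: a steel loop of 8 mm round bar at the rack's front; its cross bar lies along y, 64 mm long, 87 mm in front (-x) of the rack's origin and 36 mm above the rack's underside. It can be pushed or pinched from above.
- foam: Stiff foam pad under the hold-down plate, 86 x 86 x 12 mm. Origin: centre of its underside. It gives about 1 mm for each 20 N. Properly clamped it presses the vials with about 80 N (30 to 140 N will do).
- crank (a joint): Turn of the crank (rad), clockwise from above; -0.5 to 18, at first 0 to 2.5. Each turn lowers crank, grip, plate and foam by 16 mm. At 0 the arm points to the mixer's +y, at pi/2 to its +x, and the foam's underside is 155 mm above the bench. The stiff screw stays put; it takes about 8 N at the grip, and 0.057 N more per newton of clamping (about 4.5 N more a quarter turn past first touch).
- grip_mid (a point): Middle of the crank's grip: an upright black sleeve, 21 mm in diameter and 46 mm high, that spins freely on its pin at the end of the crank arm, 45 mm from the screw's axis. The top of the crank arm lies 22 mm below this point and nothing stands above that level. It starts about 290 mm above the bench and comes down as the crank turns.
- grip: The same sleeve; origin at the centre of its lower end, z up; it spins, so its yaw means nothing.
- waste_tub: Bystander: yellow open waste tub, 104 mm wide, 95 mm high, origin under its centre.
- reagent: Bystander: brown reagent bottle, 60 mm in diameter, 130 mm high, origin under its centre.
- tip_box: Bystander: pipette-tip box, 120 x 82 x 85 mm, origin under its centre.
- scanner: Bystander: black barcode scanner on a stand, 110 x 70 x 114 mm, origin under its centre.
Not all that is in view belongs to the job. Leave any green or yellow look-alike of the rack alone.

How it is judged:
By the outcome, as a careful person would: the job done as asked, in the order asked, and still so for the second after the job is handed in, with the robot touching nothing.
It also fails if it takes over 72 s, if anything falls off the work surface, if the arm or the gripper's body presses on something with over 40 N, if the wrist force passes 120 N, or if a joint passes its speed limit or range.

## Robot

A 6-joint arm with a two-finger parallel gripper is mounted at the origin on the work surface. World frame = base frame: x ahead of the robot, y to its left, z up, the work surface at z = 0. Lengths are in m, angles in degrees, forces in N, time in s.
With the tool pointing down it reaches from about 0.375 to 0.75 m from the base axis. Payload 9 kg.
Tool frame: the origin (TCP) lies where the fingers leave the gripper's body, on its centre line; the fingertips stand 73 mm ahead of it and the grasp point (between the pads) lies 54 mm ahead of it (robot.tip_reach is the distance from the TCP to the fingertips, in m); z points along the fingers, y is the line along which they close (so a half turn about z gives the same grasp; the last joint's range is limited). The gripper opens to 85 mm and grips with 20 to 120 N. Pads are 22 mm wide; open, the fingers measure 114 mm over their backs; the gripper's body (76 mm by 85 mm) begins 54 mm behind the grasp point. The pads swing forward as they close: fully open they stand 13 mm farther back than shut.
Start: joints at [-77.561, 5.964, 5.575, 89.605, 0, 77.527], TCP at [0.253, -0.544, 0.304] pointing down, gripper open.
Joint ranges: [-171.21, 171.21], [-48.23, 106.86], [-62.78, 66.21], [-105.2, 120.99], [-86.42, 89.51], [-180, 180]. Speed limits (degrees/s): [127.2, 127.2, 147.25, 180, 180, 180].

## Interface

Orientations are given as [roll, pitch, yaw] about the fixed x, y, z axes, in that order (R = Rz(yaw) Ry(pitch) Rx(roll)).
In Python, from plant import robot gives the robot as it stands. Calls block until the motion is done:
- robot.move_pose(position, orientation): joint-space move of the TCP to a pose.
- robot.line_to(position, vel=0.15, rotation=None, guard=None): straight line of the TCP; rotation=None keeps the orientation; vel is the mean speed in m/s. With guard (N) it stops when the force on the tool has changed by that much, and returns True; else False.
- robot.goto_joints(angles): joint-space move.
- robot.set_gripper(opening): finger opening in m; the grip force is fixed at half the most; returns when the fingers have stopped.
- robot.pause(seconds).
- robot.ik(position, orientation): joint angles nearest the present ones, or None.
- robot.observe(): the state.
- robot.grab_frame(name): name is "scene" or "top" or "wrist"; returns the picture (400x640x3 uint8, blue, green, red); there is no depth.
- robot.get_calibration(name): a dict with "vertical_fov" (degrees; the focal length in pixels is half the picture's height over the tangent of half this angle, whatever the lens; pixels are square), "cx", "cy" (the principal point, pixels), "rvec" (rotation vector, rad) and "tvec" (3), from world to camera coordinates, as OpenCV has them. Camera axes: x right, y down, z forward; pixel columns grow to the right and rows downward; lengths in m; the calibration is good to about 2 mm. A picture is of the moment at which its call begins: read the wrist's pose just before it. get_calibration takes no time and is no camera call; for the wrist camera it gives the pose at the moment of the call.
A pose or a line that the arm cannot do raises robot.IKError and nothing moves.
- robot.job_done(): hands the job in; it is judged then, once.
The state is a dict: "time": time; "q": joint angles; "qvel": joint speeds; "joint_torque": joint torques, N m; "tool_pos": TCP position; "tcp_rot": TCP orientation; "ft_force": force on the tool from outside, world axes, zero at the start; "torque": the same for the moment, N m; "gripper_width": finger opening in m; "gripper_force": force on a finger pad.
Only numpy, scipy, OpenCV 4.12 (cv2) and the standard library are available. Lean on these libraries where they do the work, as an engineer would, in place of code of your own. Each camera call takes 0.05 s, during which the arm holds its last target. There are 200 camera calls.

## Working session

There is one attempt and no reset: what is moved stays moved. The work goes in short steps, each a Python script; the robot and the scene stay as the last script left them, time stands still between calls to the robot, and variables do not carry over. Pictures are saved under pics/ and viewed, at most 10 in all, crops included, and the job is handed in when it is done.

```bash
mkdir -p pics; ls; python3 - <<'E'
from plant import robot
import cv2,numpy as np
for n in("scene","top"):
    cv2.imwrite(f"pics/{n}0.png",robot.grab_frame(n)); c=robot.get_calibration(n); print(n,c)
    R=cv2.Rodrigues(np.array(c['rvec'],float))[0]; print(-R.T@np.array(c['tvec']).ravel())
print(robot.observe())
E
```

```text
pics
scene {'vertical_fov': 54.56074714173724, 'cx': 320.39779030666114, 'cy': 198.32915785214175, 'rvec': array([ 0.98167521,  2.38377712, -1.10433738]), 'tvec': array([ 0.35371536, -0.06476346,  1.5223434 ])}
[1.11430773 0.59335824 0.9236247 ]
top {'vertical_fov': 46.836163339254696, 'cx': 312.9827513668016, 'cy': 207.67451415917816, 'rvec': array([ 2.19023655, -2.19144234,  0.03331115]), 'tvec': array([0.01293486, 0.49906572, 1.46405076])}
[ 0.43169293 -0.00985025  1.48533589]
{'time': 0.1, 'q': array([-7.75624458e+01,  5.99631744e+00,  5.52994619e+00,  8.96054368e+01,
        1.08046803e-04,  7.75264722e+01]), 'qvel': array([ 0.01407804, -0.01104502, -0.00420402, -0.10780487,  0.00388035,
        0.02416576]), 'joint_torque': array([ 7.17479124e-03, -5.58208501e+01,  5.04719996e+01,  1.30902810e-02,
       -2.27751875e-04,  3.13818953e-05]), 'tool_pos': array([ 0.25268348, -0.54394737,  0.30317352]), 'tcp_rot': array([-1.79929910e+02, -1.56152119e-02,  2.49110723e+01]), 'ft_force': array([-0.88234515, -0.43276119, -0.68528472]), 'torque': array([ 0.00472527, -0.01705521, -0.02218451]), 'gripper_force': 0.0, 'gripper_width': 0.08549726436240987}
```

View pics/scene0.png

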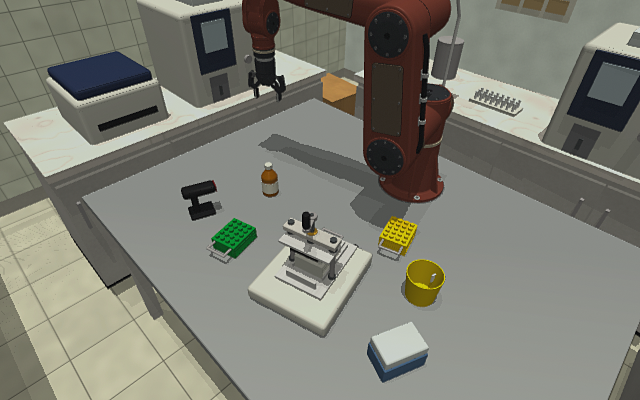

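View pics/top0.png

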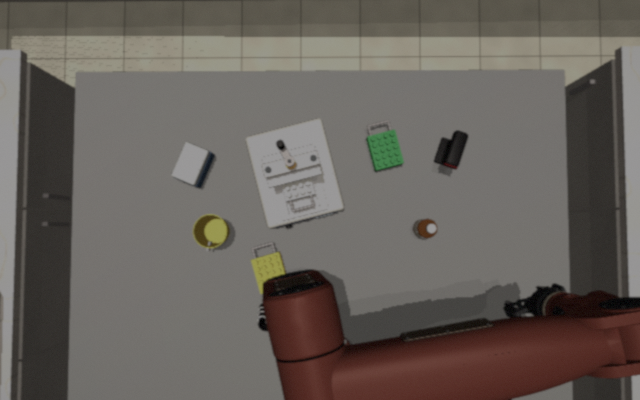

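The scene picture shows the mixer at about (310,270). Candidates for the rack in the top picture are:
- the white rack in the mixer, handle at (302,206)
- a green look-alike at (385,150)
- a yellow look-alike at (268,270)

I choose the white one on the mixer. In the same picture the crank grip is at (281,145), the tub at (211,231), the bottle at (427,229), the tip box at (193,164) and the scanner at (452,149).

```bash
cat > h.py <<'E'
from plant import robot
import cv2,numpy as np
def cam(n):
    c=robot.get_calibration(n); f=200/np.tan(np.radians(c['vertical_fov']/2))
    R=cv2.Rodrigues(np.array(c['rvec'],float))[0]; t=np.array(c['tvec'],float).ravel()
    return R,t,f,c['cx'],c['cy']
def ray(C,u,v):
    R,t,f,cx,cy=C; d=R.T@np.array([(u-cx)/f,(v-cy)/f,1]); return -R.T@t,d
def onplane(C,u,v,z):
    o,d=ray(C,u,v); return o+d*(z-o[2])/d[2]
def proj(C,p):
    R,t,f,cx,cy=C; q=R@np.asarray(p,float)+t; return q[0]/q[2]*f+cx,q[1]/q[2]*f+cy
E
python3 - <<'E'
from h import *
im=cv2.imread('pics/top0.png'); C=cam('top')
hsv=cv2.cvtColor(im,cv2.COLOR_BGR2HSV)
m=((hsv[...,2]>150)&(hsv[...,1]<60)).astype(np.uint8); m[:100]=0;m[260:]=0;m[:,:225]=0;m[:,360:]=0
m=cv2.morphologyEx(m,cv2.MORPH_CLOSE,np.ones((5,5)))
cs=cv2.findContours(m,0,2)[0]; c=max(cs,key=cv2.contourArea); r=cv2.minAreaRect(c); print(r)
w=np.array([onplane(C,*p,.05)[:2] for p in cv2.boxPoints(r)]); print(w, w.mean(0))
for i in range(4):
    d=w[(i+1)%4]-w[i]; print(np.linalg.norm(d),np.degrees(np.arctan2(d[1],d[0])))
print('handle',onplane(C,302,206,.098),'grip',onplane(C,281,145,.31))
a=cv2.resize(im[110:240,230:360],(780,780),interpolation=cv2.INTER_CUBIC)[:600]
s=cv2.imread('pics/scene0.png')[200:340,240:380]
s=cv2.resize(s,(400,400),interpolation=cv2.INTER_CUBIC)
a=cv2.resize(im[110:240,230:360],(400,400),interpolation=cv2.INTER_CUBIC)
cv2.imwrite('pics/crop1.png',np.hstack([a,s]))
E
```

```text
((293.9912109375, 172.3409881591797), (90.9868392944336, 75.40069580078125), 75.52970886230469)
[[ 0.71745987  0.22204672]
 [ 0.77633193 -0.00727485]
 [ 0.49942217 -0.07773351]
 [ 0.44095438  0.1493772 ]] [0.60854209 0.07160389]
0.2367578942333999 -75.60180794922972
0.2857331554824258 -165.72423971010727
0.23451601065795868 104.43683871565476
0.2858953413831078 14.725134223817836
handle [0.50019251 0.0443939  0.098     ] grip [0.64654512 0.09017371 0.31      ]
```

View pics/crop1.png

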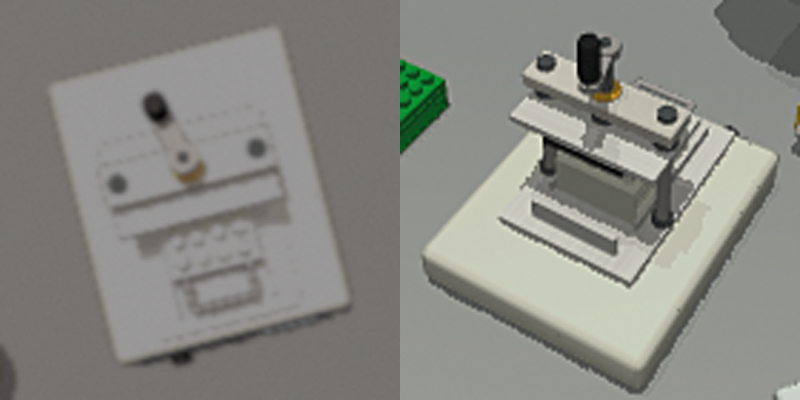

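```bash
python3 - <<'E'
from h import *
C=cam('top'); k=lambda x,y:(230+x*.325,110+y*.325)
a=onplane(C,*k(117,184),.21);b=onplane(C,*k(257,148),.21);d=a-b
s=(a+b)/2; yaw=np.degrees(np.arctan2(d[1],d[0]))-90
print(s,np.linalg.norm(d),yaw)
hub=onplane(C,*k(183,157),.275); g=onplane(C,*k(154,104),.312); print('hub',hub,'grip',g,np.linalg.norm((g-hub)[:2]))
h=onplane(C,*k(227,304),.098); y=np.radians(14.6); X=np.array([np.cos(y),np.sin(y)]); Y=np.array([-X[1],X[0]])
print('handle',h,(h-s)[:2]@X,(h-s)[:2]@Y)
p=s[:2]-.14*X
robot.move_pose([p[0],p[1],.42],[180,0,14.6-180])
C=cam('wrist'); print('cam',-C[0].T@C[1]); o=robot.observe(); print(o['time'],o['q'],o['tool_pos'],o['ft_force'])
np.save('C1.npy',np.array(C,dtype=object),allow_pickle=True)
cv2.imwrite('pics/w1.png',robot.grab_frame('wrist'))
E
```

```text
[0.61169237 0.07133987 0.21      ] 0.1305740623612119 14.363992743174833
hub [0.61028796 0.0706396  0.275     ] grip [0.64928473 0.09245032 0.312     ] 0.044681715730202444
handle [0.49175357 0.03904389 0.098     ] -0.12420669960930458 -0.0010202270604466532
cam [0.40102034 0.01644124 0.48940523]
2.3583 [-1.14737885e+01 -1.16416539e+01  7.60610807e-01  1.02421856e+02
 -6.31623072e-03 -2.59931745e+01] [0.47634012 0.03553123 0.41973906] [ 0.12266095  0.04211941 -0.82075501]
```

View pics/w1.png

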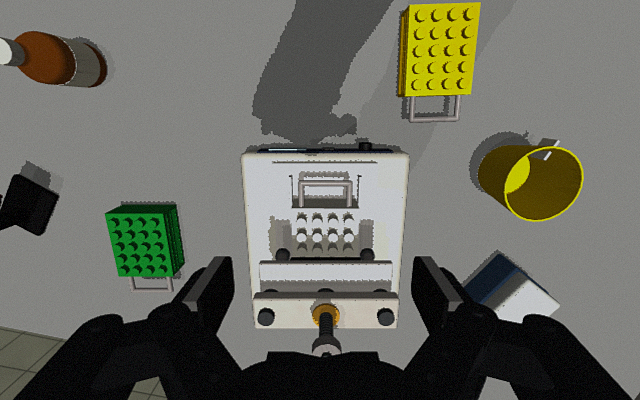

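The wrist picture shows the white rack, its handle bar at (325,183) and its caps at about (300–348, 217–240). The column bolts are at (265,317) and (386,316). The green and yellow look-alikes lie clearly off the mixer.

```bash
python3 - <<'E'
from h import *
C=cam('wrist'); s=np.array([.6115,.0713]);y=np.radians(14.5); X=np.array([np.cos(y),np.sin(y)]); Y=np.array([-X[1],X[0]])
print(C[2:])
for n,u,v,z in(("b1",265,317,.21),("b2",386,316,.21),("handle",325,183,.098),("hl",301,183,.098),("hr",352,183,.098),("baseL",243,157,.05),("baseR",408,157,.05)):
    p=onplane(C,u,v,z)[:2]; print(n,p,(p-s)@X,(p-s)@Y)
E
```

```text
(np.float64(306.07439789614807), 322.2572368387633, 201.66442362087358)
b1 [0.62779064 0.01123142] 0.0007317784740652963 -0.06223410094615476
b2 [0.59376489 0.13782719] -0.0005131250361373497 0.06884865941214939
handle [0.49353683 0.0443845 ] -0.1209448662959259 0.0034774434900882757
hl [0.50143941 0.01383946] -0.12094187087462617 -0.028073314388098666
hr [0.48464527 0.07875217] -0.12094823658553783 0.03897668746410104
baseL [ 0.49723137 -0.07608914] -0.14753219841336584 -0.1140838668558307
baseR [0.43776723 0.15368833] -0.14757058463606543 0.12326327759093512
```

```bash
cat >> h.py <<'E'
YAW=14.6; y_=np.radians(YAW); X=np.array([np.cos(y_),np.sin(y_)]); Y=np.array([-X[1],X[0]])
S=np.array([.6115,.0713])+.0017*Y
def W(x,y,z): return [*(S+x*X+y*Y),z]
def M(p): d=np.asarray(p)[:2]-S; return np.array([d@X,d@Y,p[2]])
E
python3 - <<'E'
from h import *
robot.set_gripper(0.0)
robot.line_to(W(-.168,0,.30),vel=.25,rotation=[180,0,YAW-180])
robot.line_to(W(-.168,0,.157),vel=.2)
print(M(robot.observe()['tool_pos']))
print(robot.line_to(W(-.09,0,.157),vel=.05,guard=12))
o=robot.observe();print(o['time'],M(o['tool_pos']),o['ft_force'])
cv2.imwrite('pics/w2.png',robot.grab_frame('wrist'))
cv2.imwrite('pics/t2.png',cv2.resize(robot.grab_frame('top')[110:240,230:360],(600,600),interpolation=cv2.INTER_CUBIC))
E
```

```text
[-0.16716307 -0.00038858  0.15863365]
True
5.9333 [-9.93258314e-02  1.53890954e-04  1.56304287e-01] [-1.63906531 -0.33381958  0.33358285]
```

View pics/w2.png

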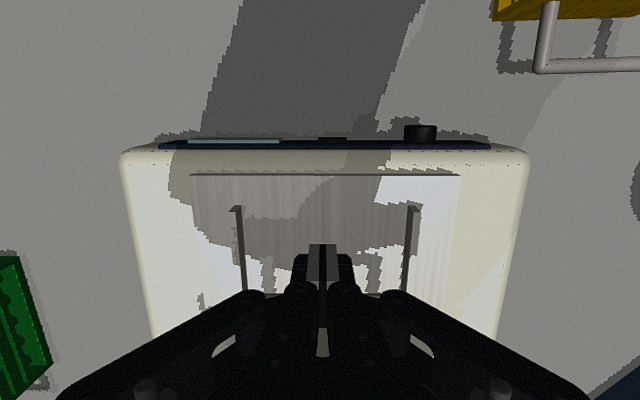

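The wrist view shows the fingers behind the handle bar, centred at about (322,265) between the rails. I'll push once more to confirm the stop, then go above the grip and look.

```bash
python3 - <<'E'
from h import *
print(robot.line_to(W(-.085,0,.157),vel=.03,guard=20))
o=robot.observe();print(o['time'],M(o['tool_pos']),o['ft_force'])
robot.line_to(W(-.125,0,.157),vel=.15)
robot.line_to(W(-.15,0,.42),vel=.3)
robot.set_gripper(.085)
C=cam('wrist'); im=robot.grab_frame('wrist'); cv2.imwrite('pics/w3.png',im)
for n,p in(("bar",W(-.087,0,.098)),("barL",W(-.087,.032,.098)),("barR",W(-.087,-.032,.098))): print(n,proj(C,p))
t=robot.grab_frame('top')[115:225,230:340]
cv2.imwrite('pics/w3t3.png',np.hstack([cv2.resize(im[120:360,200:440],(400,400)),cv2.resize(t,(400,400),interpolation=cv2.INTER_CUBIC)]))
print(robot.observe()['time'])
E
```

```text
True
6.3 [-0.0989961   0.00043632  0.15543696] [-1.74782265 -0.42755268  0.92855312]
bar (np.float64(321.61745334258814), np.float64(216.8038469535836))
barL (np.float64(345.151635264569), np.float64(216.78725179997048))
barR (np.float64(298.07883957455607), np.float64(216.82044523231767))
8.5417
```

View pics/w3t3.png

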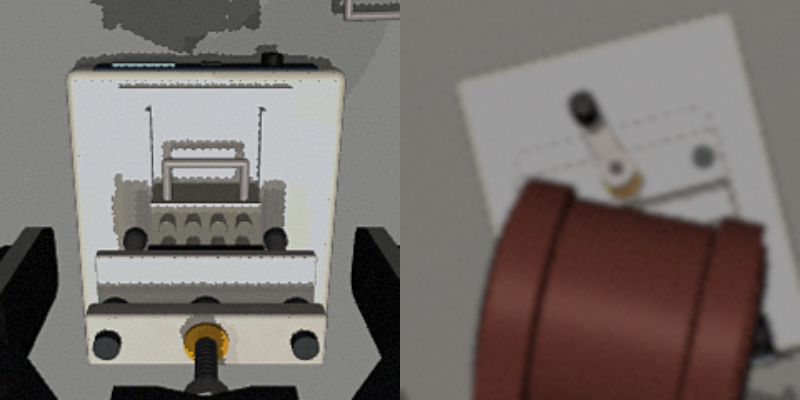

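The handle bar now sits at (323,217), against (321.6,216.8) predicted for the home position, so the rack is home. Next I go above the grip.

```bash
python3 - <<'E'
from h import *
T=cam('top'); gt=(280.3,144.4)
robot.line_to([.6495,.093,.425],vel=.25)
C=cam('wrist'); im=robot.grab_frame('wrist'); cv2.imwrite('pics/w4.png',im)
o=robot.observe(); print(o['time'],o['tool_pos'],o['tcp_rot'],o['gripper_width'])
for z in(.267,.290,.313):print(z,proj(C,[.6495,.093,z]))
E
```

```text
9.6 [0.64901718 0.09289888 0.42535833] [ 179.96559539   -0.56113166 -165.4191201 ] 0.08490171944069716
0.267 (np.float64(321.350304350793), np.float64(211.84900532947097))
0.29 (np.float64(321.3040523317169), np.float64(222.15847325440947))
0.313 (np.float64(321.2474578960506), np.float64(234.77324188258092))
```

View pics/w4.png

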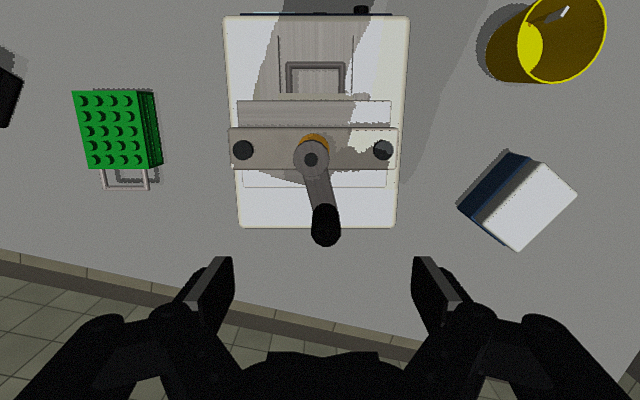

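The wrist picture shows the grip's top disc at about (325,232), with the hub at (312,159) and the crossbar bolts at (243,150) and (383,150). I'll triangulate the grip against the top view.

```bash
python3 - <<'E'
from h import *
im=cv2.imread('pics/w4.png'); C=cam('wrist')
m=(im.max(2)<45).astype(np.uint8); m[:195]=0;m[252:]=0;m[:,:290]=0;m[:,360:]=0
n,l,st,ce=cv2.connectedComponentsWithStats(m); i=1+st[1:,4].argmax(); print(st[i])
x,y,w,h,_=st[i]
ys,xs=np.where(l==i); bot=ys.max()+1; lo=xs[ys>225]; u=(lo.min()+lo.max())/2; wd=lo.max()-lo.min()+1
v=bot-wd/2; print(u,v,wd,'depth',C[2]*.021/wd)
T=cam('top')
Pm=lambda C:np.array([[C[2],0,C[3]],[0,C[2],C[4]],[0,0,1]])@np.c_[C[0],C[1]]
q=cv2.triangulatePoints(Pm(C),Pm(T),np.array([[u],[v]]),np.array([[280.3],[144.4]]))[:,0]; q=q[:3]/q[3]; print('tri',q,M(q),'reproj',proj(C,q),proj(T,q))
for z in(.308,.313,.318):
    a,b=onplane(C,u,v,z),onplane(T,280.3,144.4,z); print(z,a,b)
b1,b2=onplane(C,243,150,.21),onplane(C,383,150,.21); print('screw wrist',(b1+b2)/2, 'hub',onplane(C,312,159,.275))
print('camz',(-C[0].T@C[1]))
E
```

```text
[ 311  203   30   44 1058]
325.5 232.0 30 depth 0.21425207852730369
tri [0.64755956 0.09283214 0.31217591] [0.04032276 0.01004734 0.31217591] reproj (np.float64(321.81527289337976), np.float64(231.53461580288322)) (np.float64(279.89317152979066), np.float64(144.45615294049173))
0.308 [0.6489334  0.09570312 0.308     ] [0.64847025 0.09215067 0.308     ]
0.313 [0.64694752 0.09512114 0.313     ] [0.64754962 0.09171749 0.313     ]
0.318 [0.64496164 0.09453915 0.318     ] [0.646629  0.0912843 0.318    ]
screw wrist [0.61152713 0.07503124 0.21      ] hub [0.60953239 0.07562222 0.275     ]
camz [0.57436547 0.07385014 0.49574518]
```

```bash
cat >> h.py <<'E'
import json
def step(st,deg,vel=.05,gain=2e-5):
    "turn the crank on by deg; st: c (centre xy), a (world angle of arm, deg), z (TCP), n (turned, deg)"
    st['a']-=deg; st['n']+=deg; st['z']-=.016*deg/360
    a=np.radians(st['a']); r=np.array([np.cos(a),np.sin(a)]); t=np.array([r[1],-r[0]])
    p=np.array(st['c'])+.045*r
    robot.line_to([*p,st['z']],vel=vel)
    o=robot.observe(); f=o['ft_force']; fr=f[:2]@r; ft=-f[:2]@t
    e=o['tool_pos']-np.array([*p,st['z']])
    st['c']=list(np.array(st['c'])+np.clip(gain*fr,-4e-4,4e-4)*r)
    st['log'].append([o['time'],st['n'],ft,fr,f[2],*(e*1e3),o['gripper_width']*1e3])
    return st['log'][-1]
def save(st): json.dump(st,open('st.json','w'))
def load(): return json.load(open('st.json'))
E
python3 - <<'E'
from h import *
np.set_printoptions(precision=2,suppress=True)
g=[.6482,.0937]
robot.line_to([*g,.40],vel=.2)
print(robot.line_to([*g,.343],vel=.06,guard=10))
o=robot.observe(); print(o['tool_pos'],o['ft_force'])
robot.set_gripper(0.0)
o=robot.observe(); print(o['time'],o['tool_pos'],o['ft_force'],o['gripper_width'],o['gripper_force'])
a=29.2; r=np.array([np.cos(np.radians(a)),np.sin(np.radians(a))])
st=dict(c=list(np.array(g)-.045*r),a=a,z=.343,n=0.,log=[])
for i in range(5): print(np.array(step(st,6)),np.array(st['c'])*1e3)
save(st)
E
```

```text
False
[0.65 0.09 0.34] [-0.42  0.34  0.61]
11.5833 [0.65 0.09 0.34] [-0.81  3.36  2.81] 0.019503242168175366 58.626027409918606
[11.83  6.    4.34  0.02  4.18 -0.17  0.47  0.32 19.15] [608.92  71.75]
[12.08 12.    5.41 -0.85  4.2  -0.22  0.42  0.26 19.39] [608.9   71.74]
[12.33 18.    5.89 -3.09  2.89 -0.29  0.41  0.28 19.67] [608.84  71.73]
[12.58 24.    5.9  -2.48  3.67 -0.31  0.47  0.3  19.31] [608.79  71.72]
[12.83 30.    5.12 -2.25  3.64 -0.36  0.54  0.27 19.42] [608.75  71.73]
```

Gripped, and turning with gentle forces. Now I wind to just before the earliest possible touch (n≈599°).

```bash
python3 - <<'E'
from h import *
np.set_printoptions(precision=2,suppress=True,linewidth=120)
st=load()
while st['n']<558:
    l=step(st,8,vel=.055)
    if abs(l[3])>30 or abs(l[4])>40 or l[2]>30: print('STOP');break
save(st); print(np.array(st['log'])[5::3][:, [0,1,2,3,4,7,8]],st['c'],st['a'])
E
```

```text
[[ 13.1   38.     4.14  -4.29   3.53   0.27  19.41]
 [ 13.9   62.     3.37  -5.75   2.97   0.28  19.56]
 [ 14.7   86.     5.45  -4.98   2.57   0.31  19.13]
 [ 15.5  110.     4.27  -4.96   1.85   0.36  19.41]
 [ 16.3  134.     4.11  -4.65   1.24   0.38  19.55]
 [ 17.1  158.     4.24  -2.83   1.14   0.41  19.48]
 [ 17.9  182.     4.59  -1.55   1.52   0.4   19.33]
 [ 18.7  206.     5.07   0.82   5.52   0.37  19.77]
 [ 19.5  230.     5.08   0.67   5.94   0.3   19.57]
 [ 20.3  254.     4.36   0.09   6.16   0.33  19.41]
 [ 21.1  278.     3.41   0.13   6.74   0.28  19.62]
 [ 21.9  302.     3.    -0.44   5.98   0.33  19.51]
 [ 22.7  326.     4.23  -0.97   6.35   0.31  19.55]
 [ 23.5  350.     4.09  -0.23   6.28   0.32  19.51]
 [ 24.3  374.     4.52   1.14   5.26   0.37  19.42]
 [ 25.1  398.     4.95  -0.36   5.07   0.36  19.53]
 [ 25.9  422.     4.91  -0.85   5.29   0.29  19.19]
 [ 26.7  446.     4.5   -1.87   4.8    0.3   19.42]
 [ 27.5  470.     4.62  -1.27   5.3    0.31  19.39]
 [ 28.3  494.     3.99  -2.74   4.84   0.33  19.43]
 [ 29.1  518.     3.97  -1.57   5.33   0.29  19.6 ]
 [ 29.9  542.     3.27  -1.37   4.65   0.3   19.2 ]] [np.float64(0.6084495383842312), np.float64(0.07339138111633067)] -528.8
```

```bash
cat >> h.py <<'E'
def fstep(st,deg,vel=.05):
    l=step(st,deg,vel); a=np.radians(st['a']); t=np.array([np.sin(a),-np.cos(a)]); F=[]
    for _ in range(4): robot.pause(.012); F.append(-robot.observe()['ft_force'][:2]@t)
    l.append(np.mean(F)); return l
E
python3 - <<'E'
from h import *
np.set_printoptions(precision=2,suppress=True,linewidth=120)
st=load(); L=[]
while st['n']<720:
    L.append(fstep(st,5)); s=np.array(L)[:,[2,9]].mean(1)
    if len(s)>8 and s[-5:].mean()>s[:6].mean()+1.5 : print('rise');break
save(st); print(np.array(L)[:,[0,1,2,9,3,4]])
E
```

```text
rise
[[ 30.68 563.     5.42   4.58  -0.38   6.84]
 [ 30.97 568.     5.84   5.51  -0.22   7.31]
 [ 31.25 573.     5.99   5.27   0.57   6.92]
 [ 31.53 578.     5.2    5.24   0.39   8.33]
 [ 31.82 583.     5.21   4.64  -0.24   7.04]
 [ 32.1  588.     4.79   5.26   0.49   8.28]
 [ 32.38 593.     4.69   4.83   0.17   8.73]
 [ 32.67 598.     4.96   4.84   0.41   9.23]
 [ 32.95 603.     4.34   4.67  -0.1    8.93]
 [ 33.23 608.     4.35   4.66   1.11   8.86]
 [ 33.52 613.     4.71   5.47   0.05   8.84]
 [ 33.8  618.     5.84   5.3    0.01   9.83]
 [ 34.08 623.     5.89   5.64  -0.16  10.44]
 [ 34.37 628.     6.71   5.62   1.41   9.82]
 [ 34.65 633.     4.96   5.75   0.51  10.73]
 [ 34.93 638.     7.05   5.98   0.41   9.2 ]
 [ 35.22 643.     7.     6.96   0.29  10.97]
 [ 35.5  648.     7.12   6.7    0.43  10.27]
 [ 35.78 653.     7.5    7.19   0.91  10.66]
 [ 36.07 658.     6.71   7.04  -0.28  11.3 ]]
```

```bash
python3 - <<'E'
from h import *
from scipy.optimize import curve_fit
np.set_printoptions(precision=2,suppress=True,linewidth=120)
st=load(); L=[]
while st['n']<686: L.append(fstep(st,5))
save(st); print(np.array(L)[:,[0,1,2,9,3,4]])
A=np.array([l for l in st['log'] if len(l)==10]); s=A[:,[2,9]]@[.3,.7]
p,c=curve_fit(lambda n,b,k,n0:b+k*np.maximum(0,n-n0),A[:,1],s,[5,.05,610]); print(p,np.sqrt(np.diag(c)))
E
```

```text
[[ 36.35 663.     7.86   7.5   -0.46  10.96]
 [ 36.63 668.     8.22   7.69   0.25  10.87]
 [ 36.92 673.     6.94   7.87   0.09  11.7 ]
 [ 37.2  678.     7.92   8.39   0.62  10.61]
 [ 37.48 683.     7.31   8.39  -0.15  11.63]
 [ 37.77 688.     8.79   8.77  -0.29  11.86]]
[  4.99   0.04 608.02] [0.1  0.   4.17]
```

The hinge fit puts first touch at n≈608°, which matches a cap height of about 17.5 mm, inside the given range. I turn to 698°, release, retreat and look.

```bash
python3 - <<'E'
from h import *
st=load()
for _ in range(2): print(np.round(fstep(st,5),2))
save(st)
robot.set_gripper(.085)
p=robot.observe()['tool_pos']; print(robot.observe()['ft_force'])
robot.line_to([p[0],p[1],.43],vel=.12)
robot.line_to(W(-.16,0,.43),vel=.25)
a=robot.grab_frame('wrist'); t=robot.grab_frame('scene')[180:320,240:380]
cv2.imwrite('pics/end.png',np.hstack([cv2.resize(a[120:360,200:440],(400,400)),cv2.resize(t,(400,400),interpolation=cv2.INTER_CUBIC)]))
C=cam('wrist'); print(proj(C,W(-.087,0,.098)),robot.observe()['time'])
E
```

```text
[ 3.805e+01  6.930e+02  8.450e+00 -4.600e-01  1.064e+01 -1.460e+00
  7.800e-01  4.200e-01  1.911e+01  9.050e+00]
[ 3.833e+01  6.980e+02  8.590e+00 -4.600e-01  1.068e+01 -1.420e+00
  9.600e-01  4.400e-01  1.962e+01  9.230e+00]
[-1.40729295 -0.404777   -0.18121118]
(np.float64(321.4391049258547), np.float64(220.96120248285513)) 41.2167
```

View pics/end.png

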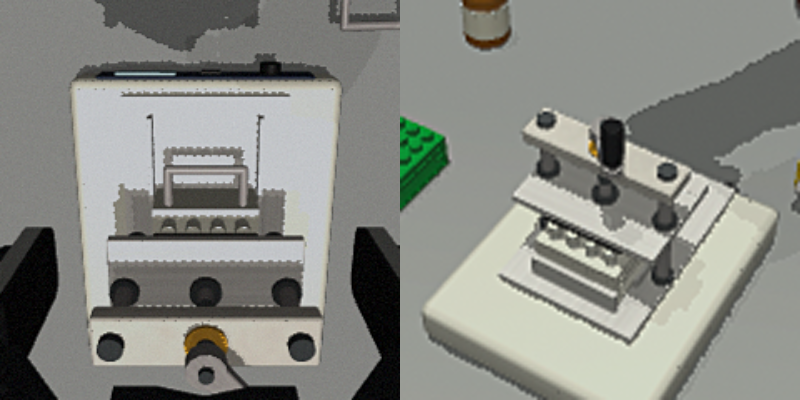

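The final picture shows the rack still home, with its handle bar at crop (205,170), which is full-frame row 222 against 221 predicted. The plate is down over the caps, the crank is free of the gripper, and the neighbouring things still in view (the bottle and the edges of the look-alikes) look where they were.

```bash
python3 -c "
from plant import robot
print(robot.job_done())"
```

```text
the job is handed in; nothing more can be done
None
```

The job is handed in: the rack is against the back stop, the crank was wound in one grip to about 90° past first touch (clamping force about 80 N, inferred from the turn and not measured directly) and released at about 38 s, and the arm never went near the other things on the bench.

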